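Hitch a drawbar coupler on the bench tow ball

ROBOT

A 7-joint arm with a two-finger parallel gripper is mounted at the origin on the work surface. World frame = base frame: x ahead of the robot, y to its left, z up, the work surface at z = 0. Lengths are in m, angles in rad, forces in N, time in s.
With the tool pointing down it reaches from about 0.4 to 0.85 m from the base axis. Payload 10.4 kg.
Tool frame: the origin (TCP) lies at the very end of the fingers, on their centre line; the grasp point (between the pads) lies 19 mm behind it; x points along the fingers, z is the direction in which the jaws open and shut, and the axes are right-handed (so a half turn about x gives the same grasp; the last joint's range is limited). The gripper opens to 85 mm and grips with 20 to 120 N. Pads are 22 mm wide; open, the fingers measure 114 mm over their backs; the gripper's body (76 mm by 85 mm) begins 54 mm behind the grasp point. The pads swing forward as they close: fully open they stand 13 mm farther back than shut.
Start: joints at [-1.256, 0.332, -0.065, 1.46, 0.022, 1.35, -0.088], TCP at [0.207, 0.59, 0.231] pointing down, gripper open.
Joint ranges: [-2.6, 2.6], [-0.5, 2.12], [-1.47, 1.34], [0.16, 2.42], [-1.27, 4.41], [0.06, 2.06], [-2.6, 2.6]. Speed limits (rad/s): [2.22, 2.22, 2.79, 2.79, 3.14, 3.14, 3.14].

INTERFACE

Orientations are given as a rotation vector (axis times angle).
In Python, from plant import ctrl, imaging gives the robot as it stands.
- The arm moves only by the tool move_arm, never from a script. Its argument "increments" is a list of rows, each a list of 7 numbers: the gripper command: -1 is shut, 1 is fully open, values between are in proportion, then the shift along the tool's x, y, z in mm, then the turn, a rotation vector about the tool's x, y, z in rad. A call has exactly 10 rows; each row is the pose to reach, as a shift and turn from the pose measured when the call began, along the tool's axes at that moment; what a row does not reach only later rows make up. A row lasts 1/12 s, in which the tool goes at most 41.7 mm and 7.16 degrees, less where a joint would pass 70% of its speed; a pose out of reach is approached as far as the arm can. A call with a gripper value outside its range is refused whole. The fingers move at their own pace and stop on an object; the grip force is fixed at half the most. Time passes only in rows, so rows that repeat a pose let the fingers close, or fill a call up. It gives the time, the measured TCP pose, the force and the opening at its end, in the units of the state.
- ctrl.get_obs(): the state, without advancing time (a new reading comes with each control period).
- imaging.get_image(name): name is "side" or "top"; returns a dict with "frame" (420x560x3 uint8, red, green, blue), "z_map" (420x560 float32, m along the optical axis (not along the pixel's ray), 0 where there is no reading), "fov_y" (degrees; the focal length in pixels is half the picture's height over the tangent of half this angle, whatever the lens; pixels are square), "cx", "cy" (the principal point, pixels), "k1" (the pictures are not rectified: a ray, as slopes to the right and down, at radius r is drawn at 1 + k1 r^2 times it, then the intrinsics apply), "pose" (4x4, takes a point from camera to world coordinates). Camera axes: x right, y up, looking along -z (the intrinsics and any distortion apply to the point x, -y, -z); pixel columns grow to the right and rows downward; lengths in m; the calibration is good to about 2 mm. A picture is of the moment at which its call begins.
- ctrl.hand_in(): hands the job in, once; it reports no verdict.
The state is a dict: "clock": time; "joints": joint angles; "dq": joint speeds; "tau": joint torques, N m; "ee_pos": TCP position; "ee_rot": TCP orientation; "wrist_force": force on the tool from outside, world axes, zero at the start; "torque": the same for the moment, N m; "grip_width": finger opening in m.
Only numpy, scipy, OpenCV 4.12 (cv2) and the standard library are available. Lean on these libraries where they do the work, as an engineer would, in place of code of your own. Each camera call takes 0.05 s, during which the arm holds its last target. There are 200 camera calls.

TASK

Hitch the gas-bottle cart's drawbar coupler onto the tow ball bolted to the bench: swing its handle right up, set it upright over the ball with the drawbar tube lying in the V-block's groove, push it down until it is fully home on the ball, and only then press the handle right down to lock it. Do not drop it, leave everything else on the bench where it is, and let go at the end.

Things in the scene. Friction and masses are not known exactly. Their poses are not given: they have to be found in the camera images.
- coupler: loose drawbar coupler, 250 mm long, about 0.8 kg: cast aluminium ball head, lever handle, steel drawbar tube. Starts upright, flat on the bench. Origin: on the underside, below the socket's middle; x along the tube towards its tail, y across, z up. Head x -31 to 75 mm, 50 mm tall, 62 mm wide, tapering to 44 at the tube; caps stick out to y +/-42 at x 0
- socket_center (a point): centre of the socket, 20 mm above the coupler's underside; meets the ball's centre when home. Two spring pads stand 4 mm into the bore: the ball meets them with the coupler still about 27 mm above home, and its own weight does not carry it on. A firm push of roughly 10 to 20 N down on the tube takes the ball past them and home against the socket's crown
- tube_grip (a point): point on the drawbar tube's axis, 100 mm behind the socket centre: the place to hold the coupler once the handle is up. Tube diameter 40 mm, axis 20 mm above the underside, from x 75 to 220 mm; axes as the coupler's. The coupler balances at about x 85 mm (75 with the handle up)
- tube_tail (a point): point on the axis of the drawbar tube, 175 mm behind the socket centre, where the V-block carries it
- handle_pivot (a point): the handle's hinge pin, on the coupler at x 32, y 0, z 34 mm; the pin runs along the coupler's y. The jaw that closes under the ball is one piece with the handle: handle down, the jaw shuts the socket's mouth and the ball cannot enter; handle up, it is clear. With the ball only part way in the handle may still go down, but locks nothing: it is no proof that the ball is home
- handle (a joint): handle angle about its pin, rad: 0 = right down, locked, pointing back over the tube and rising 17.6 degrees to its tip; grows as the tip is raised; 1.6 = right up, over the head, leaning 20 degrees forward. Starts 0 to 0.22. A stiff pin (0.15 N m, 1.5 N at the knob) keeps it where it is left
- handle_grip (a point): centre of the handle's black ball knob, 24 mm diameter, 103 mm from the pin, on a flat bar 16 mm wide and 7 mm thick. Handle down, it is at x 130, z 65 mm on the coupler, 25 mm above the tube's top. The knob can be pinched across (along the coupler's y) from above, and turns between the fingers as it is swung about the pin
- tow_ball: fixed: a 50 mm steel tow ball on a neck 27 mm thick, on a 110 x 100 x 12 mm plate bolted to the bench. Origin: on the bench, below the ball; x points from the ball to the V-block (within a few degrees), z up
- ball_center (a point): centre of the tow ball, 80 mm above the bench
- vblock: fixed steel V-block, 66 mm wide, 45 mm long, 74 mm tall, with an upward 90 degree groove 44 mm wide at the top, running along its x; it stands 165 to 185 mm from the ball. Origin: underside centre
- v_axis (a point): where the axis of the drawbar tube lies when the tube rests in the groove: 80 mm above the bench, over the middle of the V-block, as high as the ball's centre
- elbow: loose copper 90 degree pipe elbow, 28 mm tube, about 90 x 80 mm, lying flat; bystander; origin at its underside
- sleeve: loose upright copper sleeve, 55 mm diameter, 60 mm tall; bystander; origin at its underside
- flange: loose dark blue-green cast-iron pipe flange, 94 mm diameter, 44 mm tall, hub up; bystander; origin at its underside
- flux_tin: loose white flux tin, 72 mm diameter, 62 mm tall; bystander; origin at its underside
- wrench: loose 200 mm steel open-ended wrench lying flat; bystander; origin at its underside
- tape_measure: loose yellow tape measure, 68 x 36 x 64 mm; bystander; origin at its underside
- tee: loose copper pipe tee, 80 mm long, 28 mm tube, lying flat; bystander; origin at its underside
Things that resemble listed ones, but are neither listed nor needed, are in the scene too. What is shaped like the tow_ball but purple is not meant. What is shaped like the vblock but purple or red is not meant.

How it is judged:
On the way, in this order (a step that is already met when the one before it is completed fails the run):
1. the handle has been swung up (past 1.1 rad) with the coupler still off the ball (value of joint handle above 1.1 rad and distance between socket_center and ball_center above 0.03 m), for 0.1 s.
2. the coupler is home on the ball (socket centre within 5 mm of the ball's centre) with the handle still up (distance between socket_center and ball_center below 0.005 m and value of joint handle above 0.6 rad), for 0.2 s.
At the end, for the whole second after the job is handed in: Socket centre within 5 mm of the ball's centre, handle under 0.07 rad, coupler upright within 0.2 rad, drawbar tube in the V-block's groove (tube_tail within 16 mm of v_axis and not over 6 mm too high), all at rest (distance between socket_center and ball_center below 0.005 m and value of joint handle below 0.07 rad and angle between coupler's own z axis and vertical below 0.2 rad and distance between tube_tail and v_axis below 0.016 m and z of tube_tail in the frame of vblock below 0.086 m and linear speed of coupler below 0.02 m/s); the robot touches nothing.
It fails at once if the coupler is dropped: it moves faster than 0.7 m/s with nothing holding it (linear speed of coupler above 0.7 m/s and contact force between each of the arm, the fingers and coupler below 0.05 N).
It fails at once if a bystander is shoved more than 40 mm (distance of any of elbow, sleeve, flange, flux_tin, wrench, tape_measure, tee from where it was at the start of the episode above 0.04 m).
It also fails if it takes over 72 s, if anything falls off the work surface, if the arm or the gripper's body presses on something with over 40 N, if the wrist force passes 120 N, or if a joint passes its speed limit or range.

## Working session

There is one attempt and no reset: what is moved stays moved. The work goes in short steps, Python scripts to look and compute and a tool call to move; the robot and the scene stay as the last step left them, time stands still between calls to the robot, and variables do not carry over. Pictures are saved under pics/ and viewed, about 8 in all and at most 12, crops included, and the job is handed in when it is done.

Besides the shell and the picture viewer there is one more tool, called after "Emit:" by a JSON object that holds its "op" and its "data", one argument or row to a line. move_arm: Moves the arm, as the interface text tells. Its arguments: {"type":"object","properties":{"increments":{"type":"array","items":{"type":"array","items":{"type":"number"}}}},"required":["increments"]}

```bash
mkdir -p pics; ls; cat > h.py <<'E'
import numpy as np, cv2
from scipy.spatial.transform import Rotation as R
from plant import ctrl, imaging
def snap(name, fn):
    d=imaging.get_image(name); cv2.imwrite(f'pics/{fn}.png', d['frame'][:,:,::-1]); np.savez(f'pics/{fn}.npz', **d); return d
def load(fn): return dict(np.load(f'pics/{fn}.npz'))
def cloud(d):
    h,w=d['z_map'].shape; f=h/2/np.tan(np.radians(float(d['fov_y']))/2)
    u,v=np.meshgrid(np.arange(w),np.arange(h))
    K=np.array([[f,0,float(d['cx'])],[0,f,float(d['cy'])],[0,0,1]])
    p=cv2.undistortPoints(np.stack([u,v],-1).reshape(-1,1,2).astype(float),K,np.array([float(d['k1']),0,0,0])).reshape(h,w,2)
    z=d['z_map'].astype(float); P=np.stack([p[...,0]*z,-p[...,1]*z,-z],-1)
    T=d['pose']; W=P@T[:3,:3].T+T[:3,3]; W[z==0]=np.nan
    return W
E
python3 - <<'E'
from h import *
print(ctrl.get_obs())
for n in('side','top'):
    d=snap(n,n+'0'); print(n,d['pose'],d['fov_y'],d['k1'])
a=cv2.imread('pics/side0.png');b=cv2.imread('pics/top0.png')
E
```

```text
pics
{'clock': 0.0, 'joints': array([-1.25559389,  0.33286248, -0.0646713 ,  1.46094799,  0.02159409,
        1.34990682, -0.08850608]), 'dq': array([ 0.00105458,  0.00107927,  0.00058652, -0.00095946,  0.00102493,
        0.00128874, -0.00088104]), 'tau': array([ 1.38843880e-04, -6.25450373e+01,  4.91252658e-02, -3.91591287e+01,
        1.61745551e-02,  1.00740461e-02, -2.16354431e-05]), 'ee_pos': array([0.20702784, 0.58931216, 0.23051854]), 'ee_rot': array([-0.95773489,  1.35144086,  0.95627273]), 'wrist_force': array([-0.50632876, -0.45147374, -0.26262229]), 'torque': array([-0.00652535, -0.00059729, -0.02703178]), 'grip_width': 0.0852247690207682}
side [[-0.99020145  0.10039393 -0.09706773  0.35152294]
 [-0.13938016 -0.66762242  0.73133678  1.20212385]
 [ 0.00861717  0.73770005  0.67507361  1.25897846]
 [ 0.          0.          0.          1.        ]] 44.75750701556228 0.0031375729945228334
top [[-3.02304668e-02  9.96851989e-01 -7.32954981e-02  4.36438128e-01]
 [-9.99541827e-01 -3.02592332e-02  7.18176978e-04 -7.73435367e-02]
 [-1.50194942e-03  7.32836269e-02  9.97310009e-01  1.40411255e+00]
 [ 0.00000000e+00  0.00000000e+00  0.00000000e+00  1.00000000e+00]] 50.87589729825991 0.03040875147825578
```

View pics/top0.png

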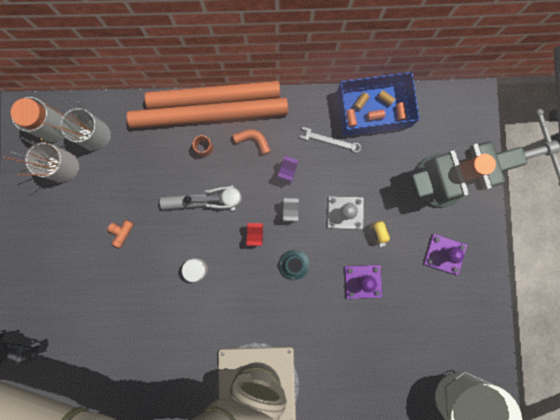

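View pics/side0.png

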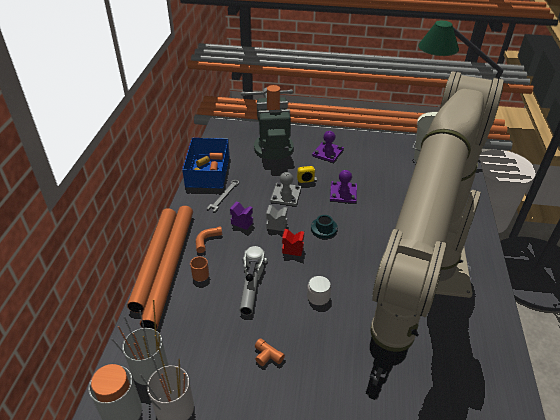

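Top view: the steel tow ball is at (349,211), with purple look-alikes at (368,284) and (456,255). The grey V-block is at (291,210), with purple (287,168) and red (255,234) look-alikes. The grey pair fits the description. The coupler is at (160–240,199) with its head to the right. Next I'll confirm this in a crop and measure.

```bash
python3 - <<'E'
from h import *
d=load('top0'); W=cloud(d); 
a=d['frame'][150:260,150:380,::-1]; a=cv2.resize(a,None,fx=3.4,fy=3.4,interpolation=cv2.INTER_CUBIC); cv2.imwrite('pics/crop0.png',a)
np.set_printoptions(precision=4,suppress=True)
def fit(sub,lab,axis=None):
    pass
def box(u0,u1,v0,v1): return W[v0:v1,u0:u1].reshape(-1,3)
# ball sphere fit
from scipy.optimize import least_squares
for nm,u0,u1,v0,v1,zl in(('top',325,370,190,235,.07),):
    p=box(u0,u1,v0,v1); p=p[p[:,2]>.08]; 
    s=least_squares(lambda c:np.linalg.norm(p-c,axis=1)-.025,[*p.mean(0)[:2],.08]).x; print('ball',s,len(p),p[:,2].max())
p=box(325,370,190,235); q=p[(p[:,2]>.004)&(p[:,2]<.03)]
print('plate',cv2.minAreaRect((q[:,:2]*1000).astype(np.float32)))
p=box(275,306,190,230); q=p[(p[:,2]>.06)&(p[:,2]<.09)]; print('vb',cv2.minAreaRect((q[:,:2]*1000).astype(np.float32)),q.mean(0),q[:,2].max())
p=box(150,248,175,220); q=p[p[:,2]>.012]; print('coupler',cv2.minAreaRect((q[:,:2]*1000).astype(np.float32)))
for v in range(196,206,2): print(v,[tuple((W[v,u]*1000).round().astype(int)) for u in range(158,244,6)])
d=load('side0'); W2=cloud(d)
m=W2[(np.abs(W2[...,0]-W[211,349,0])<.06)&(np.abs(W2[...,1]-W[211,349,1])<.06)&(W2[...,2]>.08)]
s=least_squares(lambda c:np.linalg.norm(m-c,axis=1)-.025,[*m.mean(0)[:2],.08]).x; print('ball side',s,len(m))
a=d['frame'][160:320,190:390,::-1]; a=cv2.resize(a,None,fx=3.7,fy=3.7,interpolation=cv2.INTER_CUBIC); cv2.imwrite('pics/crop1.png',a)
E
```

```text
ball [ 0.529  -0.2944  0.081 ] 216 0.11016493608307565
plate ((528.8740844726562, -301.2866516113281), (140.5919952392578, 140.3354034423828), 88.10161590576172)
vb ((540.0223388671875, -120.04403686523438), (44.966949462890625, 64.5462875366211), 87.3375015258789) [ 0.5405 -0.1197  0.0705] 0.08157077547360281
coupler ((570.6569213867188, 157.27561950683594), (82.23384094238281, 249.88162231445312), 9.320625305175781)
196 [(np.int64(599), np.int64(299), np.int64(-2)), (np.int64(598), np.int64(281), np.int64(-3)), (np.int64(594), np.int64(253), np.int64(32)), (np.int64(594), np.int64(235), np.int64(27)), (np.int64(593), np.int64(216), np.int64(31)), (np.int64(587), np.int64(188), np.int64(75)), (np.int64(588), np.int64(172), np.int64(63)), (np.int64(588), np.int64(155), np.int64(59)), (np.int64(588), np.int64(137), np.int64(57)), (np.int64(588), np.int64(120), np.int64(44)), (np.int64(588), np.int64(102), np.int64(41)), (np.int64(587), np.int64(83), np.int64(46)), (np.int64(586), np.int64(64), np.int64(52)), (np.int64(585), np.int64(45), np.int64(53)), (np.int64(590), np.int64(31), np
[... 2110 characters left out ...]
4(300), np.int64(-2)), (np.int64(569), np.int64(270), np.int64(39)), (np.int64(568), np.int64(252), np.int64(36)), (np.int64(567), np.int64(232), np.int64(43)), (np.int64(567), np.int64(216), np.int64(34)), (np.int64(567), np.int64(196), np.int64(37)), (np.int64(566), np.int64(178), np.int64(36)), (np.int64(566), np.int64(160), np.int64(33)), (np.int64(564), np.int64(140), np.int64(42)), (np.int64(568), np.int64(128), np.int64(-2)), (np.int64(567), np.int64(108), np.int64(1)), (np.int64(567), np.int64(89), np.int64(-2)), (np.int64(562), np.int64(65), np.int64(48)), (np.int64(561), np.int64(47), np.int64(47)), (np.int64(565), np.int64(32), np.int64(1))]
ball side [ 0.5279 -0.2928  0.0804] 112
```

View pics/crop0.png

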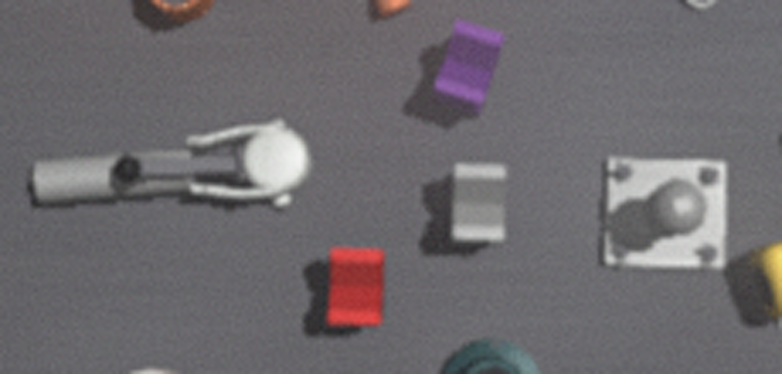

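View pics/crop1.png

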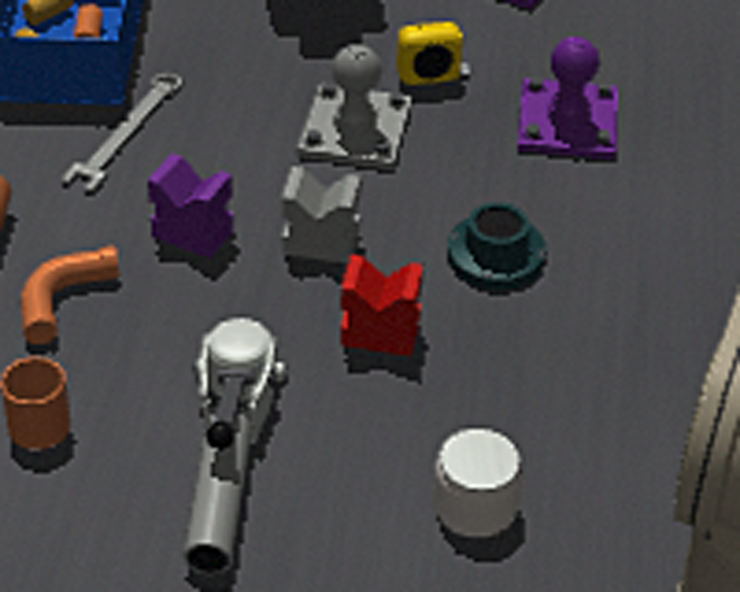

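The crops confirm it: the grey ball and grey V-block are the listed ones, and the coupler has its knob (black) at crop0 (128,168). Next I'll fit the coupler pose.

```bash
cat >> h.py <<'E'
from scipy.optimize import least_squares
np.set_printoptions(precision=4,suppress=True)
def clouds(tag):
    out=[]
    for n in('top','side'):
        d=load(n+tag); W=cloud(d); out.append((W.reshape(-1,3),d['frame'].reshape(-1,3).astype(int)))
    return out
def tool():
    o=ctrl.get_obs(); M=R.from_rotvec(o['ee_rot']).as_matrix(); return o,M
def plan(p,yaw_z=None):
    "shift (mm) in tool axes to put TCP at p; turn to point down with tool z along horizontal yaw_z"
    o,M=tool(); s=M.T@(np.array(p)-o['ee_pos'])*1000; print('t',o['clock'],'pos',o['ee_pos'],'F',o['wrist_force'],'T',o['torque'],'w',o['grip_width']); print('shift',s.round(1))
    if yaw_z is not None:
        best=None
        for sg in(1,-1):
            z=sg*np.array([np.cos(yaw_z),np.sin(yaw_z),0]); x=np.array([0,0,-1.]); y=np.cross(z,x)
            r=R.from_matrix(M.T@np.stack([x,y,z],1)).as_rotvec()
            if best is None or np.linalg.norm(r)<np.linalg.norm(best): best=r
        print('turn',best.round(4),'j7',o['joints'][6])
E
python3 - <<'E'
from h import *
res=[]
for (P,C),nm in zip(clouds('0'),('top','side')):
    ok=np.isfinite(P[:,0])
    dark=C.sum(1)<120
    reg=ok&(P[:,0]>.53)&(P[:,0]<.62)
    t=P[reg&(P[:,1]>.205)&(P[:,1]<.27)&(P[:,2]>.015)&(P[:,2]<.06)]
    f=lambda p:np.hypot((t[:,0]-p[0]-p[1]*(t[:,1]-.16))/np.sqrt(1+p[1]**2),t[:,2]-p[2])-.02
    s=least_squares(f,[.57,.1,.02],loss='soft_l1',f_scale=.002).x; print(nm,'tube x@y=.16, slope, z',s,len(t))
    for thr in(.060,.055):
        k=P[reg&(P[:,1]>.165)&(P[:,1]<.215)&(P[:,2]>thr)&(C.max(1)<75)]
        if len(k)>6:
            c=least_squares(lambda c:np.linalg.norm(k-c,axis=1)-.012,k.mean(0)-[0,0,.008],loss='soft_l1',f_scale=.002).x; print('knob',c,len(k),k.max(0),k.min(0))
    h=P[reg&(P[:,1]>0)&(P[:,1]<.10)&(P[:,2]>.045)]
    print('dome',cv2.minEnclosingCircle((h[:,:2]*1000).astype(np.float32)),cv2.minAreaRect((h[:,:2]*1000).astype(np.float32)),len(h))
    e=P[reg&(P[:,2]>.012)&(P[:,2]<.06)]; print('y range',np.percentile(e[:,1],[.2,1,99,99.8]))
E
```

```text
top tube x@y=.16, slope, z [ 0.5806 -0.0483  0.021 ] 258
knob [0.5807 0.1943 0.0701] 42 [0.5871 0.2011 0.0865] [0.5692 0.1821 0.067 ]
knob [0.5807 0.1943 0.0701] 42 [0.5871 0.2011 0.0865] [0.5692 0.1821 0.067 ]
dome ((584.28759765625, 71.28449249267578), 37.915218353271484) ((583.4274291992188, 66.22526550292969), (64.80181121826172, 62.04041290283203), 88.13059997558594) 286
y range [-0.6782 -0.6544  0.279   0.2826]
side tube x@y=.16, slope, z [ 0.5787 -0.0598  0.0207] 217
knob [0.577  0.1936 0.0688] 50 [0.5866 0.2092 0.0836] [0.5649 0.1747 0.0624]
knob [0.5769 0.1937 0.0687] 51 [0.5866 0.2092 0.0836] [0.5649 0.1747 0.0586]
dome ((583.4213256835938, 76.12792205810547), 36.71131134033203) ((583.62744140625, 68.9697265625), (61.94377517700195, 57.1392822265625), 5.154913902282715) 175
y range [-1.1695 -1.1636  0.2861  0.2885]
```

```bash
python3 - <<'E'
from h import *
o,M=tool(); print(M)
plan([.579,.193,.14],.052)
E
```

```text
[[-0.0004 -0.9435  0.3314]
 [-0.0012  0.3314  0.9435]
 [-1.     -0.0001 -0.0013]]
t 0.1 pos [0.207  0.5894 0.2306] F [-0.2825 -0.4185  0.2208] T [-0.0168  0.0035 -0.0462] w 0.08550047502828198
shift [  91.  -482.3 -250.6]
turn [ 1.181  -0.0011  0.0008] j7 -0.08852526220407159
```

Emit:
{"op": "move_arm", "data": {
  "increments": [
    [1, 0, -32, -16, 0.11, 0, 0],
    [1, 0, -64, -33, 0.22, 0, 0],
    [1, 0, -96, -50, 0.33, 0, 0],
    [1, 0, -128, -66, 0.44, 0, 0],
    [1, 0, -160, -83, 0.55, 0, 0],
    [1, 0, -192, -100, 0.66, 0, 0],
    [1, 0, -224, -116, 0.77, 0, 0],
    [1, 0, -256, -133, 0.88, 0, 0],
    [1, 0, -288, -150, 0.99, 0, 0],
    [1, 0, -320, -166, 1.1, 0, 0]
  ]
}}

```text
clock: 0.93
ee_pos: [0.4547, 0.3249, 0.2307]
ee_rot: [-0.101, 1.569, 0.099]
wrist_force: [-0.2, 0.0, 0.4]
grip_width: 0.0855
```

```bash
python3 - <<'E'
from h import *
plan([.579,.193,.14],.052)
E
```

```text
t 0.9333 pos [0.4547 0.3249 0.2307] F [-0.2459  0.0461  0.4429] T [ 0.0522 -0.0356 -0.0406] w 0.08552747003015984
shift [  90.8 -146.5  106.6]
turn [ 0.0754 -0.0008  0.0013] j7 -0.5345390666568399
```

Emit:
{"op": "move_arm", "data": {
  "increments": [
    [1, 10, -25, 18, 0.02, 0, 0],
    [1, 20, -50, 36, 0.04, 0, 0],
    [1, 35, -75, 54, 0.06, 0, 0],
    [1, 50, -100, 72, 0.075, 0, 0],
    [1, 65, -125, 90, 0.075, 0, 0],
    [1, 80, -146.5, 106.6, 0.075, 0, 0],
    [1, 91, -146.5, 106.6, 0.075, 0, 0],
    [1, 91, -146.5, 106.6, 0.075, 0, 0],
    [1, 91, -146.5, 106.6, 0.075, 0, 0],
    [1, 91, -146.5, 106.6, 0.075, 0, 0]
  ]
}}

```text
clock: 1.77
ee_pos: [0.5787, 0.1944, 0.1404]
ee_rot: [-0.043, 1.571, 0.042]
wrist_force: [0.3, 0.1, 0.8]
grip_width: 0.0857
```

```bash
python3 - <<'E'
from h import *
plan([.579,.193,.049],.052)
E
```

```text
t 1.7667 pos [0.5787 0.1944 0.1404] F [0.2799 0.0844 0.7737] T [ 0.0204 -0.0228 -0.0191] w 0.08571815884649737
shift [91.4 -1.4  0.3]
turn [ 0.0023 -0.0006  0.0006] j7 -0.23768097149512302
```

Straight down and pinch the knob.

Emit:
{"op": "move_arm", "data": {
  "increments": [
    [1, 25, -1, 0, 0, 0, 0],
    [1, 50, -1, 0, 0, 0, 0],
    [1, 75, -1, 0, 0, 0, 0],
    [1, 91, -1, 0, 0, 0, 0],
    [-0.4, 91, -1, 0, 0, 0, 0],
    [-1, 91, -1, 0, 0, 0, 0],
    [-1, 91, -1, 0, 0, 0, 0],
    [-1, 91, -1, 0, 0, 0, 0],
    [-1, 91, -1, 0, 0, 0, 0],
    [-1, 91, -1, 0, 0, 0, 0]
  ]
}}

```text
clock: 2.6
ee_pos: [0.5789, 0.1942, 0.0504]
ee_rot: [-0.042, 1.57, 0.043]
wrist_force: [-2.3, 2.2, 1.5]
grip_width: 0.0209
```

```bash
python3 - <<'E'
from h import *
plan([.579,.193,.049],.052)
# arc of knob about pin from phi0 : knob at (x,z) rel start, in coupler frame
p0=np.radians(17.6)+.04
for a in np.arange(0.1,1.61,.1):
    p=p0+a; print(round(a,2),(103*(np.cos(p)-np.cos(p0))).round(0),(103*(np.sin(p)-np.sin(p0))).round(0))
E
```

```text
t 2.6 pos [0.5789 0.1942 0.0504] F [-2.3071  2.1561  1.5493] T [ 0.4103  0.2737 -0.0251] w 0.020895994190908745
shift [ 1.4 -1.2  0.1]
turn [ 0.0026  0.0003 -0.0007] j7 -0.20692119763113467
0.1 -4.0 9.0
0.2 -9.0 19.0
0.3 -15.0 27.0
0.4 -21.0 35.0
0.5 -29.0 42.0
0.6 -37.0 49.0
0.7 -45.0 54.0
0.8 -55.0 59.0
0.9 -64.0 63.0
1.0 -74.0 65.0
1.1 -84.0 67.0
1.2 -94.0 68.0
1.3 -105.0 68.0
1.4 -115.0 66.0
1.5 -125.0 64.0
1.6 -135.0 61.0
```

```bash
cat >> h.py <<'E'
def pair(tag,ts,ss,fx=4):
    a=snap('top','top'+tag)['frame'];b=snap('side','side'+tag)['frame']
    f=lambda i,r:cv2.resize(np.ascontiguousarray(i[r[2]:r[3],r[0]:r[1],::-1]),(390,560),interpolation=cv2.INTER_CUBIC)
    cv2.imwrite(f'pics/pair{tag}.png',np.hstack([f(a,ts),f(b,ss)]))
E
python3 - <<'E'
from h import *
pair('1',[150,250,140,250],[210,310,200,340])
E
```

```text
(no output)
```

View pics/pair1.png

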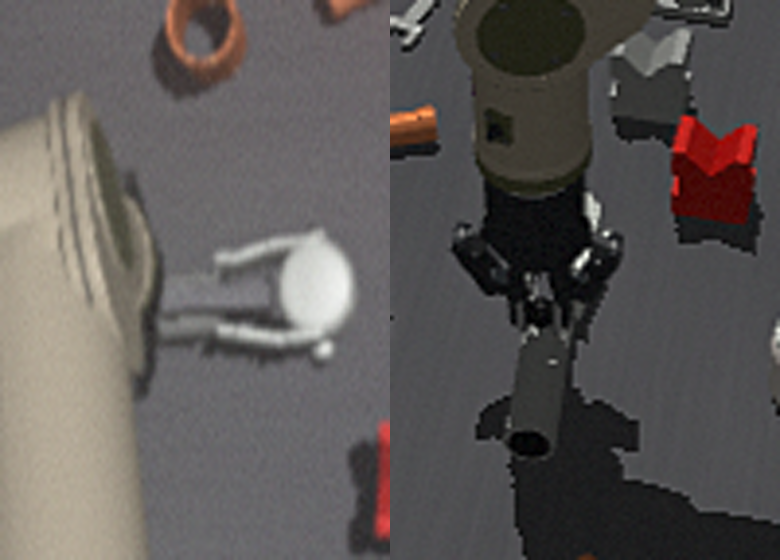

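Emit:
{"op": "move_arm", "data": {
  "increments": [
    [-1, -5, -2, 0, 0, 0, 0],
    [-1, -9, -4, 0, 0, 0, 0],
    [-1, -14, -6, 0, 0, 0, 0],
    [-1, -19, -9, 0, 0, 0, 0],
    [-1, -23, -12, 0, 0, 0, 0],
    [-1, -27, -15, 0, 0, 0, 0],
    [-1, -31, -18, 0, 0, 0, 0],
    [-1, -35, -21, 0, 0, 0, 0],
    [-1, -35, -21, 0, 0, 0, 0],
    [-1, -35, -21, 0, 0, 0, 0]
  ]
}}

```text
clock: 3.53
ee_pos: [0.5801, 0.1722, 0.0853]
ee_rot: [-0.042, 1.57, 0.042]
wrist_force: [-0.2, -2.7, -3.6]
grip_width: 0.0208
```

```bash
python3 - <<'E'
from h import *
plan([.579,.193,.049],.052)
E
```

```text
t 3.5333 pos [0.5801 0.1722 0.0853] F [-0.1656 -2.7419 -3.5737] T [-0.407   0.1082  0.0198] w 0.02083701441009867
shift [36.3 20.8  0. ]
turn [0.0018 0.0003 0.0001] j7 -0.18514480209768175
```

Emit:
{"op": "move_arm", "data": {
  "increments": [
    [-1, -4, -4, 0, 0, 0, 0],
    [-1, -7, -8, 0, 0, 0, 0],
    [-1, -14, -16, 0, 0, 0, 0],
    [-1, -19, -24, 0, 0, 0, 0],
    [-1, -24, -34, 0, 0, 0, 0],
    [-1, -28, -43, 0, 0, 0, 0],
    [-1, -30, -53, 0, 0, 0, 0],
    [-1, -32, -63, 0, 0, 0, 0],
    [-1, -32, -63, 0, 0, 0, 0],
    [-1, -32, -63, 0, 0, 0, 0]
  ]
}}

```text
clock: 4.37
ee_pos: [0.5837, 0.1077, 0.1175]
ee_rot: [-0.041, 1.57, 0.04]
wrist_force: [0.8, -2.1, -4.6]
grip_width: 0.0207
```

Emit:
{"op": "move_arm", "data": {
  "increments": [
    [-1, -1, -10, 0, 0, 0, 0],
    [-1, -1, -20, 0, 0, 0, 0],
    [-1, 1, -30, 0, 0, 0, 0],
    [-1, 3, -40, 0, 0, 0, 0],
    [-1, 5, -47, 0, 0, 0, 0],
    [-1, 5, -47, 0, 0, 0, 0],
    [-1, 5, -47, 0, 0, 0, 0],
    [-1, 5, -47, 0, 0, 0, 0],
    [-1, 5, -47, 0, 0, 0, 0],
    [-1, 5, -47, 0, 0, 0, 0]
  ]
}}

```text
clock: 5.2
ee_pos: [0.5867, 0.0615, 0.1134]
ee_rot: [-0.041, 1.568, 0.041]
wrist_force: [-2.6, 3.5, 5.6]
grip_width: 0.0209
```

```bash
python3 - <<'E'
from h import *
plan([.579,.193,.049],.052)
pair('2',[170,270,140,250],[200,300,160,300])
E
```

```text
t 5.2 pos [0.5867 0.0615 0.1134] F [-2.5618  3.5032  5.6421] T [ 1.1712  0.6528 -0.0404] w 0.020904702732538645
shift [ 64.5 131.7  -1. ]
turn [ 0.0004  0.0021 -0.0004] j7 -0.004944609955098446
```

View pics/pair2.png

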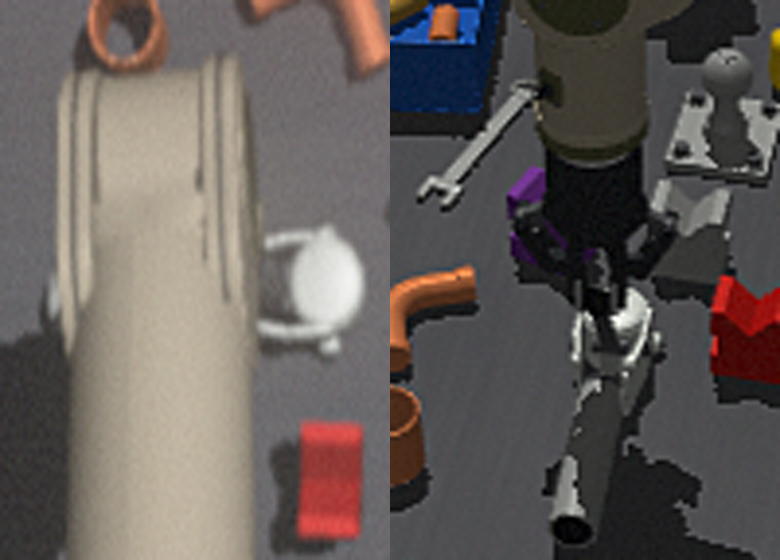

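Emit:
{"op": "move_arm", "data": {
  "increments": [
    [-0.3, 0, 0, 0, 0, 0, 0],
    [0.5, 0, 0, 0, 0, 0, 0],
    [1, 0, 0, 0, 0, 0, 0],
    [1, -15, 0, 0, 0, 0, 0],
    [1, -40, 0, 0, 0, 0, 0],
    [1, -70, 0, 0, 0, 0, 0],
    [1, -110, 30, 0, 0, 0, 0],
    [1, -150, 60, 0, 0, 0, 0],
    [1, -170, 90, -1, 0, 0, 0],
    [1, -180, 100, -5, 0, 0, 0]
  ]
}}

```text
clock: 6.13
ee_pos: [0.5766, 0.1643, 0.2967]
ee_rot: [-0.041, 1.565, 0.045]
wrist_force: [0.7, 1.2, 0.3]
grip_width: 0.0853
```

```bash
python3 - <<'E'
from h import *
snap('top','top3');snap('side','side3')
for (P,C),nm in zip(clouds('3'),('top','side')):
    ok=np.isfinite(P[:,0])
    reg=ok&(P[:,0]>.53)&(P[:,0]<.63)
    t=P[reg&(P[:,1]>.15)&(P[:,1]<.27)&(P[:,2]>.015)&(P[:,2]<.06)]
    f=lambda p:np.hypot((t[:,0]-p[0]-p[1]*(t[:,1]-.16))/np.sqrt(1+p[1]**2),t[:,2]-p[2])-.02
    if len(t)>30: print(nm,'tube x@y=.16, slope, z',least_squares(f,[.57,-.05,.02],loss='soft_l1',f_scale=.002).x,len(t))
    k=P[reg&(P[:,1]>0.0)&(P[:,1]<.14)&(P[:,2]>.09)&(P[:,2]<.16)&(C.max(1)<75)]
    if len(k)>6: print('knob',least_squares(lambda c:np.linalg.norm(k-c,axis=1)-.012,k.mean(0),loss='soft_l1',f_scale=.002).x,len(k),k.max(0),k.min(0))
    e=P[reg&(P[:,2]>.012)&(P[:,2]<.06)&(abs(P[:,1]-.15)<.17)]; print('y range',len(e),np.percentile(e[:,1],[.5,1,99,99.5]))
    h=P[reg&(P[:,1]>-.02)&(P[:,1]<.10)&(P[:,2]>.045)&(P[:,2]<.06)]
    if len(h)>20: print('dome',cv2.minEnclosingCircle((h[:,:2]*1000).astype(np.float32)))
plan([.581,.161,.05],.052)
E
```

```text
top tube x@y=.16, slope, z [ 0.5856 -0.0108  0.0208] 255
knob [0.5869 0.0683 0.1289] 42 [0.5944 0.0756 0.1434] [0.5748 0.0579 0.1162]
y range 980 [-0.0194 -0.0189  0.2109  0.2116]
dome ((588.4352416992188, 28.127761840820312), 53.24732971191406)
side tube x@y=.16, slope, z [ 0.5826 -0.0131  0.0197] 258
knob [0.584  0.0699 0.1253] 49 [0.5952 0.0846 0.1459] [0.5742 0.0563 0.0922]
y range 834 [-0.0154 -0.0128  0.2183  0.2195]
dome ((581.0226440429688, 37.22672653198242), 57.17781066894531)
t 6.2333 pos [0.5765 0.1654 0.2966] F [-0.6621 -0.003  -0.1769] T [-0.0055 -0.0076 -0.0195] w 0.08565794357889762
shift [246.6  -5.4   2.6]
turn [ 0.0059  0.0066 -0.0032] j7 -0.22468655096383447
```

The coupler slid about 65 mm in -y and the handle only reached about 0.85 rad. I'll finish the swing by pushing the knob from behind with closed fingers.

Emit:
{"op": "move_arm", "data": {
  "increments": [
    [-1, 30, -15, 3, 0.006, 0.007, -0.003],
    [-1, 60, -30, 6, 0.006, 0.007, -0.003],
    [-1, 90, -50, 10, 0.006, 0.007, -0.003],
    [-1, 120, -50, 10, 0.006, 0.007, -0.003],
    [-1, 150, -50, 10, 0.006, 0.007, -0.003],
    [-1, 181, -50, 10, 0.006, 0.007, -0.003],
    [-1, 181, -50, 10, 0.006, 0.007, -0.003],
    [-1, 181, -50, 10, 0.006, 0.007, -0.003],
    [-1, 181, -60, 10, 0.006, 0.007, -0.003],
    [-1, 181, -66, 10, 0.006, 0.007, -0.003]
  ]
}}

```text
clock: 7.07
ee_pos: [0.5928, 0.0994, 0.1177]
ee_rot: [-0.04, 1.568, 0.041]
wrist_force: [-0.4, -0.6, 0.8]
grip_width: -0.0002
```

Emit:
{"op": "move_arm", "data": {
  "increments": [
    [-1, 0, -7, 0, 0, 0, 0],
    [-1, 0, -14, 0, 0, 0, 0],
    [-1, 0, -21, 0, 0, 0, 0],
    [-1, 0, -28, 0, 0, 0, 0],
    [-1, 0, -35, 0, 0, 0, 0],
    [-1, 0, -42, 0, 0, 0, 0],
    [-1, 0, -49, 0, 0, 0, 0],
    [-1, 0, -56, 0, 0, 0, 0],
    [-1, 0, -63, 0, 0, 0, 0],
    [-1, 0, -63, 0, 0, 0, 0]
  ]
}}

```text
clock: 7.9
ee_pos: [0.5958, 0.034, 0.1174]
ee_rot: [-0.039, 1.568, 0.038]
wrist_force: [0.3, 0.0, 0.7]
grip_width: 0.0
```

```bash
cat >> h.py <<'E'
def coup(tag,k0=-.08,k1=.16):
    snap('top','top'+tag);snap('side','side'+tag)
    for (P,C),nm in zip(clouds(tag),('top','side')):
        ok=np.isfinite(P[:,0]); reg=ok&(P[:,0]>.53)&(P[:,0]<.63)
        e=P[reg&(P[:,2]>.012)&(P[:,2]<.06)&(abs(P[:,1]-.1)<.2)]; tail=np.percentile(e[:,1],99.5)
        t=e[(e[:,1]>tail-.12)&(e[:,1]<tail-.005)]
        f=lambda p:np.hypot((t[:,0]-p[0]-p[1]*(t[:,1]-tail+.12))/np.sqrt(1+p[1]**2),t[:,2]-p[2])-.02
        if len(t)>30: print(nm,'tail y',tail,'tube x@100mm grip, slope, z',least_squares(f,[.58,-.02,.02],loss='soft_l1',f_scale=.002).x,len(t))
        k=P[reg&(P[:,1]>k0)&(P[:,1]<k1)&(P[:,2]>.1)&(P[:,2]<.16)&(C.max(1)<75)]
        if len(k)>6: print('knob',least_squares(lambda c:np.linalg.norm(k-c,axis=1)-.012,k.mean(0),loss='soft_l1',f_scale=.002).x,len(k),k.max(0),k.min(0))
E
python3 - <<'E'
from h import *
plan([.585,.115,.115],.052)
coup('4')
E
```

```text
t 7.9 pos [0.5958 0.034  0.1174] F [0.2506 0.019  0.7299] T [-0.0306 -0.063  -0.069 ] w 2.443037399986626e-05
shift [ 2.3 81.4 -6.8]
turn [-0.0027  0.002   0.0009] j7 0.04335503470511436
top tail y 0.21296175595029215 tube x@100mm grip, slope, z [ 0.5884 -0.0315  0.0209] 157
side tail y 0.21833229537416635 tube x@100mm grip, slope, z [ 0.5836 -0.0115  0.0202] 357
knob [0.5919 0.0374 0.1379] 95 [0.6086 0.0524 0.1593] [0.5739 0.0143 0.1017]
```

```bash
python3 - <<'E'
from h import *
b=load('side4')['frame'][140:300,190:330,::-1]
cv2.imwrite('pics/c4.png',cv2.resize(np.ascontiguousarray(b),(525,600),interpolation=cv2.INTER_CUBIC))
E
```

```text
(no output)
```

View pics/c4.png

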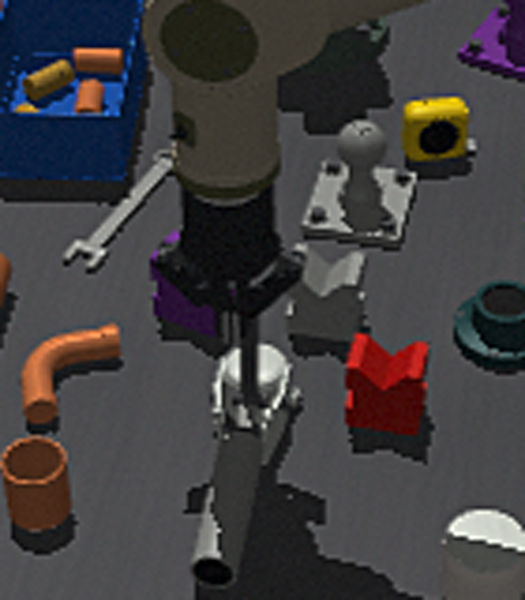

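Closed fingers cover the knob, so the picture doesn't settle it. I'll back off and measure.

Emit:
{"op": "move_arm", "data": {
  "increments": [
    [-1, 0, 25, 0, 0, 0, 0],
    [-1, 0, 50, 0, 0, 0, 0],
    [-1, -30, 75, 0, 0, 0, 0],
    [-1, -60, 100, 0, 0, 0, 0],
    [-1, -90, 125, 0, 0, 0, 0],
    [-1, -120, 135, 0, 0, 0, 0],
    [-1, -150, 135, 0, 0, 0, 0],
    [-1, -180, 135, -5, 0, 0, 0],
    [-1, -180, 135, -10, 0, 0, 0],
    [-1, -180, 135, -10, 0, 0, 0]
  ]
}}

```text
clock: 8.83
ee_pos: [0.5787, 0.1704, 0.299]
ee_rot: [-0.039, 1.566, 0.041]
wrist_force: [0.2, -0.7, -0.5]
grip_width: 0.0002
```

```bash
python3 - <<'E'
from h import *
coup('5')
plan([.585,.115,.115],.052)
E
```

```text
top tail y 0.21204739669781683 tube x@100mm grip, slope, z [ 0.5868 -0.0141  0.0207] 464
knob [0.5865 0.0129 0.137 ] 36 [0.5945 0.0226 0.1528] [0.5769 0.0052 0.1365]
side tail y 0.21861893566970056 tube x@100mm grip, slope, z [ 0.5829 -0.0016  0.0202] 347
knob [0.5843 0.0166 0.1301] 74 [0.5949 0.0284 0.1522] [0.5726 0.0046 0.1007]
t 8.9333 pos [0.5781 0.1702 0.2963] F [ 0.8    -0.443  -0.2084] T [ 0.0241 -0.0385 -0.0136] w 8.532848993896045e-05
shift [181.3 -55.3   3.9]
turn [-0.0009  0.0007  0.0007] j7 -0.23576737696066824
```

Emit:
{"op": "move_arm", "data": {
  "increments": [
    [-1, 30, -20, 1, 0, 0, 0],
    [-1, 60, -40, 1, 0, 0, 0],
    [-1, 90, -60, 1, 0, 0, 0],
    [-1, 120, -80, 1, 0, 0, 0],
    [-1, 150, -100, 1, 0, 0, 0],
    [-1, 180, -110, 1, 0, 0, 0],
    [-1, 180, -120, 1, 0, 0, 0],
    [-1, 180, -130, 1, 0, 0, 0],
    [-1, 180, -136, 1, 0, 0, 0],
    [-1, 180, -136, 1, 0, 0, 0]
  ]
}}

```text
clock: 9.77
ee_pos: [0.5874, 0.0331, 0.1182]
ee_rot: [-0.039, 1.567, 0.038]
wrist_force: [-0.1, -0.2, 1.1]
grip_width: -0.0001
```

Emit:
{"op": "move_arm", "data": {
  "increments": [
    [-1, 0, -3, 0, 0, 0, 0],
    [-1, 0, -6, 0, 0, 0, 0],
    [-1, 0, -9, 0, 0, 0, 0],
    [-1, 0, -12, 0, 0, 0, 0],
    [-1, 0, -14, 0, 0, 0, 0],
    [-1, 0, -14, 0, 0, 0, 0],
    [-1, 0, 10, 0, 0, 0, 0],
    [-1, 0, 35, 0, 0, 0, 0],
    [-1, -20, 60, 0, 0, 0, 0],
    [0, -50, 85, 0, 0, 0, 0]
  ]
}}

```text
clock: 10.6
ee_pos: [0.5809, 0.1184, 0.166]
ee_rot: [-0.041, 1.573, 0.036]
wrist_force: [0.7, 0.1, 0.9]
grip_width: 0.0107
```

Emit:
{"op": "move_arm", "data": {
  "increments": [
    [1, -30, 20, 0, 0, 0, 0],
    [1, -60, 40, 0, 0, 0, 0],
    [1, -90, 40, 0, 0, 0, 0],
    [1, -120, 40, 0, 0, 0, 0],
    [1, -120, 40, 0, 0, 0, 0],
    [1, -120, 40, 0, 0, 0, 0],
    [1, -120, 40, 0, 0, 0, 0],
    [1, -120, 40, 0, 0, 0, 0],
    [1, -120, 40, 0, 0, 0, 0],
    [1, -120, 40, 0, 0, 0, 0]
  ]
}}

```text
clock: 11.43
ee_pos: [0.5789, 0.1585, 0.2849]
ee_rot: [-0.041, 1.574, 0.036]
wrist_force: [-0.7, 0.1, 0.3]
grip_width: 0.0857
```

```bash
python3 - <<'E'
from h import *
coup('6')
plan([.585,.095,.05],.017)
E
```

```text
top tail y 0.2066506259773188 tube x@100mm grip, slope, z [ 0.5867 -0.0124  0.0207] 466
knob [ 0.5857 -0.0048  0.1328] 30 [0.5914 0.0078 0.1478] [ 0.5767 -0.012   0.1088]
side tail y 0.21819578211436738 tube x@100mm grip, slope, z [ 0.5833 -0.0111  0.0209] 362
knob [0.5843 0.0014 0.1264] 75 [0.5949 0.0167 0.1461] [ 0.5736 -0.0107  0.1002]
t 11.5333 pos [0.5791 0.1586 0.2853] F [-0.3095 -0.8797 -0.0721] T [0.01   0.0193 0.0444] w 0.08543841157408778
shift [235.5 -63.    3.6]
turn [ 0.032  -0.0031  0.0032] j7 -0.21670676375191375
```

Emit:
{"op": "move_arm", "data": {
  "increments": [
    [1, 35, -15, 2, 0.02, -0.003, 0.003],
    [1, 70, -30, 3, 0.037, -0.003, 0.003],
    [1, 105, -45, 3.5, 0.037, -0.003, 0.003],
    [1, 140, -59, 3.5, 0.037, -0.003, 0.003],
    [1, 175, -59, 3.5, 0.037, -0.003, 0.003],
    [1, 210, -59, 3.5, 0.037, -0.003, 0.003],
    [1, 230, -59, 3.5, 0.037, -0.003, 0.003],
    [1, 245, -59, 3.5, 0.037, -0.003, 0.003],
    [1, 245, -59, 3.5, 0.037, -0.003, 0.003],
    [1, 245, -59, 3.5, 0.037, -0.003, 0.003]
  ]
}}

```text
clock: 12.37
ee_pos: [0.5843, 0.0988, 0.0401]
ee_rot: [-0.01, 1.572, 0.009]
wrist_force: [0.3, -0.0, 0.8]
grip_width: 0.0855
```

```bash
python3 - <<'E'
from h import *
plan([.585,.099,.002],.012)
E
```

```text
t 12.3667 pos [0.5843 0.0988 0.0401] F [ 0.2575 -0.0382  0.7919] T [-0.0178  0.0212 -0.0222] w 0.08551743963443531
shift [38.1  0.2  0.8]
turn [-0.0001 -0.0015  0.0009] j7 -0.07719266360201696
```

Emit:
{"op": "move_arm", "data": {
  "increments": [
    [1, 20, 0, 1, 0, 0, 0],
    [1, 32, 0, 1, 0, 0, 0],
    [1, 37, 0, 1, 0, 0, 0],
    [1, 37.5, 0, 1, 0, 0, 0],
    [-1, 37.5, 0, 1, 0, 0, 0],
    [-1, 37.5, 0, 1, 0, 0, 0],
    [-1, 37.5, 0, 1, 0, 0, 0],
    [-1, 37.5, 0, 1, 0, 0, 0],
    [-1, 37.5, 0, 1, 0, 0, 0],
    [-1, 37.5, 0, 1, 0, 0, 0]
  ]
}}

```text
clock: 13.2
ee_pos: [0.5852, 0.099, 0.0036]
ee_rot: [-0.009, 1.572, 0.009]
wrist_force: [-4.1, -0.6, 7.7]
grip_width: 0.0383
```

```bash
python3 - <<'E'
from h import *
plan([.585,.099,.002],.012)
E
```

```text
t 13.2 pos [0.5852 0.099  0.0036] F [-4.0558 -0.5833  7.7139] T [ 0.0501  0.9451 -0.1613] w 0.03830278141458971
shift [ 1.6  0.  -0.2]
turn [-0.0004 -0.0015  0.0002] j7 -0.05939745322306492
```

Emit:
{"op": "move_arm", "data": {
  "increments": [
    [-1, -4, 0, 0, 0, 0, 0],
    [-1, -12, 0, 0, 0, 0, 0],
    [-1, -25, 0, 0, 0, 0, 0],
    [-1, -45, 0, 0, 0, 0, 0],
    [-1, -65, 0, 0, 0, 0, 0],
    [-1, -90, 0, 0, 0, 0, 0],
    [-1, -115, 0, 0, 0, 0, 0],
    [-1, -140, 0, 0, 0, 0, 0],
    [-1, -156, 0, 0, 0, 0, 0],
    [-1, -160, 0, 0, 0, 0, 0]
  ]
}}

```text
clock: 14.03
ee_pos: [0.5869, 0.099, 0.1677]
ee_rot: [-0.008, 1.567, 0.01]
wrist_force: [1.1, 0.4, -7.1]
grip_width: 0.0384
```

```bash
python3 - <<'E'
from h import *
o,M=tool(); g=np.array([.5285,-.2935])+.1*np.array([.066,.998])
print(g); plan([g[0],g[1],.16],-.066)
pair('7',[150,290,130,270],[190,330,160,320])
E
```

```text
[ 0.5351 -0.1937]
t 14.0333 pos [0.5869 0.099  0.1677] F [ 1.1199  0.44   -7.1257] T [ 0.2487 -0.0961 -0.0056] w 0.03840677548387289
shift [   7.1 -292.1  -55.1]
turn [ 0.0772  0.0033 -0.0016] j7 -0.12396325454548403
```

View pics/pair7.png

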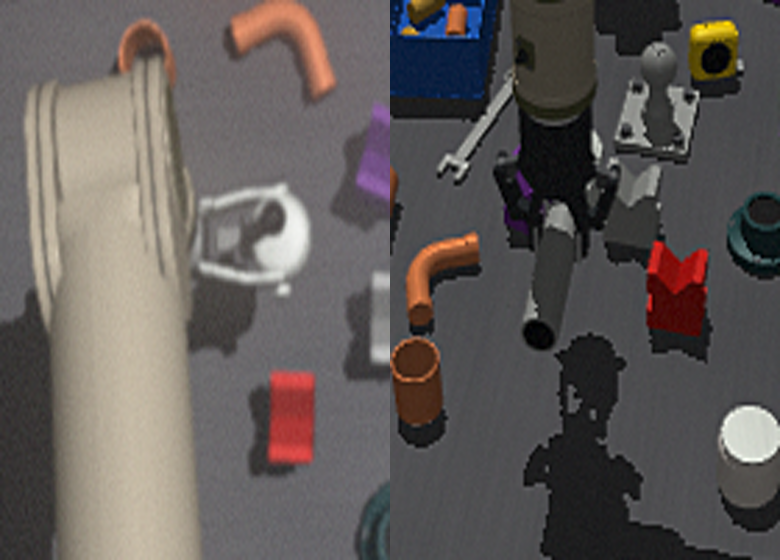

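Emit:
{"op": "move_arm", "data": {
  "increments": [
    [-1, 0, -15, -3, 0.01, 0, 0],
    [-1, 0, -40, -8, 0.02, 0, 0],
    [-1, 0, -75, -14, 0.03, 0, 0],
    [-1, 0, -110, -21, 0.04, 0, 0],
    [-1, 0, -145, -28, 0.05, 0.001, 0],
    [-1, 0, -180, -34, 0.06, 0.002, 0],
    [-1, 0, -215, -41, 0.07, 0.003, 0],
    [-1, 0, -245, -47, 0.077, 0.003, -0.001],
    [-1, 0, -270, -52, 0.077, 0.003, -0.001],
    [-1, 0, -285, -55, 0.077, 0.003, -0.001]
  ]
}}

```text
clock: 14.97
ee_pos: [0.5314, -0.1905, 0.1629]
ee_rot: [0.054, 1.576, -0.056]
wrist_force: [0.7, -1.0, -7.9]
grip_width: 0.0382
```

```bash
cat >> h.py <<'E'
def held(tag):
    "measure coupler near the ball: tube line, caps/head outline, in both views"
    snap('top','top'+tag);snap('side','side'+tag)
    o,M=tool(); zc=o['ee_pos'][2]+.016  # tube axis estimate
    print('tcp',o['ee_pos'],'F',o['wrist_force'],'T',o['torque'])
    for (P,C),nm in zip(clouds(tag),('top','side')):
        ok=np.isfinite(P[:,0])&(abs(P[:,0]-.535)<.06)&(C.max(1)>60)
        t=P[ok&(P[:,1]>-.165)&(P[:,1]<-.075)&(abs(P[:,2]-zc)<.035)&(abs(P[:,0]-.54)<.03)]
        if len(t)>30:
            f=lambda p:np.hypot((t[:,0]-p[0]-p[1]*(t[:,1]+.12)),t[:,2]-p[2]-p[3]*(t[:,1]+.12))-.02
            print(nm,'tube at y=-.12: x,dx/dy,z,dz/dy',least_squares(f,[.54,.06,zc,0],loss='soft_l1',f_scale=.002).x,len(t),'tail y',np.percentile(t[:,1],99.5))
        h=P[ok&(P[:,1]<-.22)&(P[:,1]>-.36)&(P[:,2]>zc-.015)&(P[:,2]<zc+.04)]
        if len(h)>30:
            hull=(h[:,:2]*1000).astype(np.float32); dm=h[h[:,2]>zc+.02]
            print(nm,'head front y',np.percentile(h[:,1],.5),'x range',np.percentile(h[:,0],[.5,99.5]),'dome x',np.percentile(dm[:,0],[1,50,99]),'dome z',np.percentile(dm[:,2],[50,95]),len(h))
E
python3 - <<'E'
from h import *
held('8'); plan([.5351,-.1937,.167],-.066)
b=load('side8')['frame'][120:280,220:360,::-1];a=load('top8')['frame'][150:270,260:380,::-1]
f=lambda i:cv2.resize(np.ascontiguousarray(i),(400,460),interpolation=cv2.INTER_CUBIC)
cv2.imwrite('pics/c8.png',np.hstack([f(a),f(b)]))
E
```

```text
tcp [ 0.5314 -0.1906  0.1629] F [ 0.027  -0.0141 -8.106 ] T [ 0.2827 -0.0612 -0.0265]
top tube at y=-.12: x,dx/dy,z,dz/dy [0.5391 0.0819 0.1815 0.0161] 357 tail y -0.07637038824903755
top head front y -0.32231419339770456 x range [0.4837 0.5533] dome x [0.4957 0.5114 0.5529] dome z [0.2068 0.2115] 178
side tube at y=-.12: x,dx/dy,z,dz/dy [0.5356 0.0793 0.181  0.0488] 33 tail y -0.0755870711993145
side head front y -0.3105665451473834 x range [0.4925 0.551 ] dome x [0.4925 0.4998 0.5507] dome z [0.2042 0.211 ] 43
t 15.0667 pos [ 0.5314 -0.1906  0.1629] F [ 0.027  -0.0141 -8.106 ] T [ 0.2827 -0.0612 -0.0265] w 0.03846636260589485
shift [-4.1 -2.8  3.9]
turn [-0.0056 -0.0061  0.0021] j7 0.3253256975603221
```

View pics/c8.png

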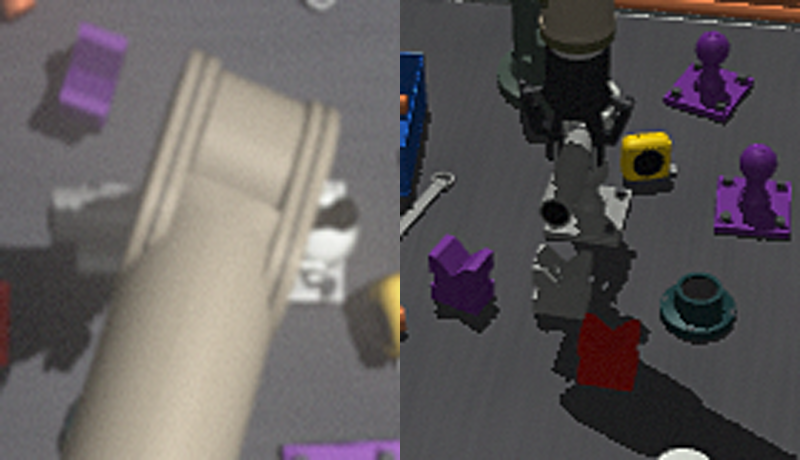

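Emit:
{"op": "move_arm", "data": {
  "increments": [
    [-1, 0, -1, 2, -0.004, -0.006, 0.002],
    [-1, 0, -3, 4, -0.008, -0.006, 0.002],
    [-1, 0, -3, 4, -0.008, -0.006, 0.002],
    [-1, 0, -3, 4, -0.008, -0.006, 0.002],
    [-1, 8, -3, 4, -0.008, -0.006, 0.002],
    [-1, 20, -3, 4, -0.008, -0.006, 0.002],
    [-1, 32, -3, 4, -0.008, -0.006, 0.002],
    [-1, 43, -3, 4, -0.008, -0.006, 0.002],
    [-1, 52, -3, 4, -0.008, -0.006, 0.002],
    [-1, 55, -3, 4, -0.008, -0.006, 0.002]
  ]
}}

```text
clock: 15.9
ee_pos: [0.5337, -0.1936, 0.1055]
ee_rot: [0.05, 1.573, -0.05]
wrist_force: [-0.9, 0.5, -7.4]
grip_width: 0.0385
```

```bash
sed -i 's/P\[:,1\]<-.075/P[:,1]<-.05/' h.py; python3 - <<'E'
from h import *
held('9'); plan([.5351,-.1937,.062],-.066)
E
```

```text
tcp [ 0.5343 -0.1939  0.107 ] F [ 0.279   0.1928 -7.4843] T [ 0.2362 -0.0012  0.0754]
top tube at y=-.12: x,dx/dy,z,dz/dy [0.5414 0.0606 0.1245 0.0209] 321 tail y -0.07917891132412688
top head front y -0.3251875050418938 x range [0.4862 0.5561] dome x [0.4988 0.5131 0.5545] dome z [0.1494 0.1537] 167
side head front y -0.3103775823684161 x range [0.4946 0.5542] dome x [0.4946 0.5033 0.551 ] dome z [0.147  0.1519] 39
t 16.0 pos [ 0.5343 -0.1939  0.107 ] F [ 0.279   0.1928 -7.4843] T [ 0.2362 -0.0012  0.0754] w 0.03781589512013333
shift [45.   0.3  0.8]
turn [ 0.0024 -0.0017  0.0002] j7 0.37355794108222945
```

Emit:
{"op": "move_arm", "data": {
  "increments": [
    [-1, 4, 0, 1, 0, 0, 0],
    [-1, 8, 0, 1, 0, 0, 0],
    [-1, 12, 0, 1, 0, 0, 0],
    [-1, 15, 0, 1, 0, 0, 0],
    [-1, 18, 0, 1, 0, 0, 0],
    [-1, 20, 0, 1, 0, 0, 0],
    [-1, 22, 0, 1, 0, 0, 0],
    [-1, 24, 0, 1, 0, 0, 0],
    [-1, 26, 0, 1, 0, 0, 0],
    [-1, 26, 0, 1, 0, 0, 0]
  ]
}}

```text
clock: 16.83
ee_pos: [0.535, -0.1946, 0.081]
ee_rot: [0.05, 1.572, -0.051]
wrist_force: [-5.4, -1.5, -0.4]
grip_width: 0.0385
```

```bash
python3 - <<'E'
from h import *
held('10'); plan([.5351,-.1937,.062],-.066)
E
```

```text
tcp [ 0.5351 -0.1946  0.0812] F [-5.3828 -0.103  -0.4395] T [-0.6397  1.2902 -0.604 ]
top tube at y=-.12: x,dx/dy,z,dz/dy [ 0.5426  0.067   0.0924 -0.0551] 398 tail y -0.07926131026501687
top head front y -0.3250165171638552 x range [0.4867 0.5582] dome x [0.4998 0.5151 0.5546] dome z [0.1327 0.1362] 177
side tube at y=-.12: x,dx/dy,z,dz/dy [ 0.5488 -0.1063  0.0858  0.1342] 41 tail y -0.07819991833144618
side head front y -0.3182304490736994 x range [0.4961 0.5547] dome x [0.4961 0.5033 0.547 ] dome z [0.1281 0.1344] 46
t 16.9333 pos [ 0.5351 -0.1946  0.0812] F [-5.3828 -0.103  -0.4395] T [-0.6397  1.2902 -0.604 ] w 0.038215013225865985
shift [19.2  0.9 -0. ]
turn [ 0.0016 -0.0018  0.0007] j7 0.38992689985146467
```

Emit:
{"op": "move_arm", "data": {
  "increments": [
    [-1, 2, 0, -1, 0, 0, 0.02],
    [-1, 4, 1, -1, 0, 0, 0.04],
    [-1, 5, 1, -1, 0, 0, 0.06],
    [-1, 6, 1, -1, 0, 0, 0.08],
    [-1, 7, 2, -1, 0, 0, 0.1],
    [-1, 8, 2, -1, 0, 0, 0.12],
    [-1, 9, 2, -1, 0, 0, 0.12],
    [-1, 10, 2, -1, 0, 0, 0.12],
    [-1, 11, 2, -1, 0, 0, 0.12],
    [-1, 12, 2, -1, 0, 0, 0.12]
  ]
}}

```text
clock: 17.77
ee_pos: [0.5339, -0.1953, 0.0694]
ee_rot: [0.144, 1.565, 0.04]
wrist_force: [-3.4, -8.1, 0.2]
grip_width: 0.0383
```

```bash
python3 - <<'E'
from h import *
held('11'); plan([.5351,-.1937,.062],-.066)
E
```

```text
tcp [ 0.5337 -0.1953  0.0688] F [-1.7763 -8.713  -6.7396] T [-2.0128  0.3124  0.0165]
top tube at y=-.12: x,dx/dy,z,dz/dy [ 0.5407  0.0568  0.083  -0.0502] 467 tail y -0.08494780830877358
side tube at y=-.12: x,dx/dy,z,dz/dy [ 0.5447 -0.0453  0.0783  0.0762] 57 tail y -0.07668193331643049
side head front y -0.31422143533817576 x range [0.4968 0.5536] dome x [0.4969 0.5028 0.5507] dome z [0.1124 0.1178] 48
t 17.8667 pos [ 0.5337 -0.1953  0.0688] F [-1.7763 -8.713  -6.7396] T [-2.0128  0.3124  0.0165] w 0.038092378839284256
shift [7.  0.8 1.3]
turn [-0.0009 -0.0014 -0.117 ] j7 0.5236816961866556
```

Emit:
{"op": "move_arm", "data": {
  "increments": [
    [-1, 2, -1, 0, 0, 0, -0.01],
    [-1, 4, -1, 0, 0, 0, -0.03],
    [-1, 6, -2, 0, 0, 0, -0.05],
    [-1, 8, -2, 0, 0, 0, -0.07],
    [-1, 9, -3, 0, 0, 0, -0.09],
    [-1, 10, -3, 0, 0, 0, -0.11],
    [-1, 11, -3, 0, 0, 0, -0.11],
    [-1, 12, -3, 0, 0, 0, -0.11],
    [-1, 12, -3, 0, 0, 0, -0.11],
    [-1, 12, -3, 0, 0, 0, -0.11]
  ]
}}

```text
clock: 18.7
ee_pos: [0.5334, -0.1993, 0.0623]
ee_rot: [0.06, 1.57, -0.048]
wrist_force: [-33.1, 2.3, 68.6]
grip_width: 0.0385
```

```bash
python3 - <<'E'
from h import *
held('12'); plan([.5351,-.1937,.062],-.066)
E
```

```text
tcp [ 0.5334 -0.1993  0.0623] F [-32.9103   3.3823  68.1258] T [1.1314 7.187  0.3253]
top tube at y=-.12: x,dx/dy,z,dz/dy [ 0.5394  0.0506  0.0804 -0.0062] 407 tail y -0.08502045915011999
top head front y -0.3326149933156426 x range [0.4906 0.5546] dome x [0.4987 0.5148 0.5537] dome z [0.1106 0.1148] 146
side tube at y=-.12: x,dx/dy,z,dz/dy [0.5444 0.0424 0.0733 0.1394] 59 tail y -0.08178192507443299
side head front y -0.32108346643386637 x range [0.4968 0.5518] dome x [0.4968 0.5029 0.5405] dome z [0.1043 0.1132] 46
t 18.8 pos [ 0.5334 -0.1993  0.0623] F [-32.9103   3.3823  68.1258] T [1.1314 7.187  0.3253] w 0.0383869780168439
shift [0.4 5.7 1.3]
turn [-0.003   0.0002 -0.0075] j7 0.4189853282496745
```

Emit:
{"op": "move_arm", "data": {
  "increments": [
    [-1, -1, 1, -1, 0, 0, 0],
    [-1, -2, 2, -1, 0, 0, 0],
    [-1, -2, 3, -1, 0, 0, 0],
    [-1, -2, 4, -1, 0, 0, 0],
    [-1, -2, 5, -1, 0, 0, 0],
    [-1, -2, 6, -1, 0, 0, 0],
    [-1, -1, 6, -1, 0, 0, 0],
    [-1, 1, 6, -1, 0, 0, 0],
    [-1, 1, 6, -1, 0, 0, 0],
    [-1, 1, 6, -1, 0, 0, 0]
  ]
}}

```text
clock: 19.63
ee_pos: [0.533, -0.1927, 0.062]
ee_rot: [0.061, 1.57, -0.047]
wrist_force: [-5.0, 3.1, 4.6]
grip_width: 0.0383
```

```bash
python3 - <<'E'
from h import *
held('13'); plan([.5351,-.1937,.062],-.066)
b=load('side13')['frame'][120:240,240:360,::-1];a=load('top13')['frame'][150:270,260:380,::-1]
f=lambda i:cv2.resize(np.ascontiguousarray(i),(400,400),interpolation=cv2.INTER_CUBIC)
cv2.imwrite('pics/c13.png',np.hstack([f(a),f(b)]))
E
```

```text
tcp [ 0.533  -0.1927  0.062 ] F [-5.536   2.517   3.8453] T [0.9983 1.0509 0.0855]
top tube at y=-.12: x,dx/dy,z,dz/dy [0.5398 0.0258 0.0803 0.0058] 395 tail y -0.07910898393266895
top head front y -0.3276005083866637 x range [0.4879 0.554 ] dome x [0.4982 0.5126 0.5539] dome z [0.1075 0.1137] 146
side tube at y=-.12: x,dx/dy,z,dz/dy [ 0.5442 -0.0452  0.0727  0.1603] 57 tail y -0.07571320993548547
side head front y -0.31367150309597425 x range [0.4941 0.5503] dome x [0.4942 0.5023 0.5404] dome z [0.105  0.1098] 39
t 19.7333 pos [ 0.533  -0.1927  0.062 ] F [-5.536   2.517   3.8453] T [0.9983 1.0509 0.0855] w 0.03829854591874162
shift [ 0.  -0.9  2.2]
turn [-0.0025  0.0001 -0.0087] j7 0.40755280193213705
```

View pics/c13.png

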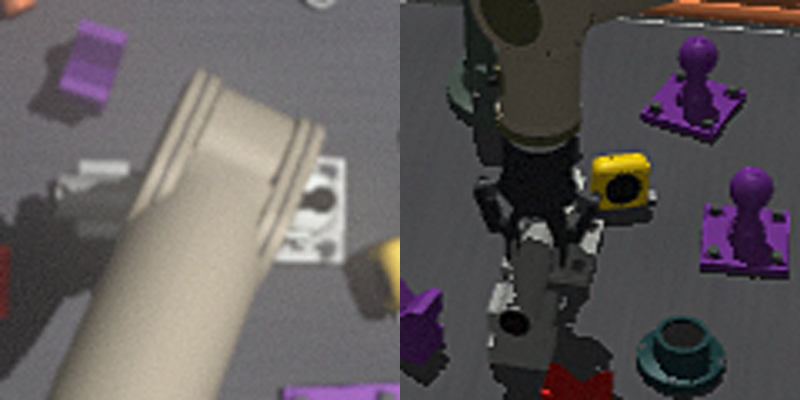

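Emit:
{"op": "move_arm", "data": {
  "increments": [
    [-1, 1, -1, 1, 0, 0, 0],
    [-1, 2, -1, 1, 0, 0, 0],
    [-1, 3, -1, 1, 0, 0, 0.01],
    [-1, 4, -1, 1, 0, 0, 0.02],
    [-1, 4, -1, 1, 0, 0, 0.03],
    [-1, 4, -1, 1, 0, 0, 0.04],
    [-1, 4, -1, 1, 0, 0, 0.05],
    [-1, 4, -1, 1, 0, 0, 0.05],
    [-1, 4, -1, 1, 0, 0, 0.05],
    [-1, 4, -1, 1, 0, 0, 0.05]
  ]
}}

```text
clock: 20.57
ee_pos: [0.5332, -0.1917, 0.0617]
ee_rot: [0.103, 1.569, -0.002]
wrist_force: [-26.7, 16.0, 47.6]
grip_width: 0.0383
```

```bash
python3 - <<'E'
from h import *
held('14'); plan([.5351,-.1937,.062],-.066)
E
```

```text
tcp [ 0.5332 -0.1918  0.0617] F [-27.3219  15.9731  47.2758] T [3.2737 5.5425 0.3087]
top tube at y=-.12: x,dx/dy,z,dz/dy [0.5395 0.059  0.0804 0.0077] 467 tail y -0.07912766826142059
side tube at y=-.12: x,dx/dy,z,dz/dy [0.5439 0.0098 0.074  0.0852] 58 tail y -0.07435490574945842
side head front y -0.31065112264336225 x range [0.4941 0.5506] dome x [0.4941 0.5017 0.5505] dome z [0.1028 0.1082] 34
t 20.6667 pos [ 0.5332 -0.1918  0.0617] F [-27.3219  15.9731  47.2758] T [3.2737 5.5425 0.3087] w 0.038345239525093514
shift [-0.4 -1.8  2. ]
turn [-0.0014 -0.0017 -0.0641] j7 0.46752142096063276
```

Emit:
{"op": "move_arm", "data": {
  "increments": [
    [-1, -1, -1, 0, 0, 0, -0.02],
    [-1, -1, -1, 0, 0, 0, -0.05],
    [-1, -1, -1, 0, 0, 0, -0.06],
    [0, -1, -1, 0, 0, 0, -0.06],
    [1, -1, -1, 0, 0, 0, -0.06],
    [1, -1, -1, 0, 0, 0, -0.06],
    [1, -1, -1, 0, 0, 0, -0.06],
    [1, -15, -1, 0, 0, 0, -0.06],
    [1, -40, -1, 0, 0, 0, -0.06],
    [1, -70, -1, 0, 0, 0, -0.06]
  ]
}}

```text
clock: 21.5
ee_pos: [0.5321, -0.1973, 0.1312]
ee_rot: [0.057, 1.574, -0.05]
wrist_force: [1.1, 0.9, 0.6]
grip_width: 0.0853
```

Emit:
{"op": "move_arm", "data": {
  "increments": [
    [1, -30, 5, 0, 0, 0, 0],
    [1, -60, 20, 0, 0, 0, 0],
    [1, -90, 50, 0, 0, 0, 0],
    [1, -110, 80, 0, 0, 0, 0],
    [1, -110, 110, 0, 0, 0, 0],
    [1, -110, 140, 0, 0, 0, 0],
    [1, -110, 170, 0, 0, 0, 0],
    [1, -110, 170, 0, 0, 0, 0],
    [1, -110, 170, 0, 0, 0, 0],
    [1, -110, 170, 0, 0, 0, 0]
  ]
}}

```text
clock: 22.33
ee_pos: [0.5441, -0.0292, 0.2421]
ee_rot: [0.057, 1.574, -0.051]
wrist_force: [0.2, -0.2, -0.3]
grip_width: 0.0857
```

```bash
cat >> h.py <<'E'
def seat(tag):
    snap('top','top'+tag);snap('side','side'+tag)
    for (P,C),nm in zip(clouds(tag),('top','side')):
        ok=np.isfinite(P[:,0])&(abs(P[:,0]-.535)<.06); br=C.max(1)>60
        t=P[ok&br&(P[:,1]>-.20)&(P[:,1]<-.075)&(P[:,2]>.083)&(P[:,2]<.115)&(abs(P[:,0]-.54)<.03)]
        f=lambda p:np.hypot((t[:,0]-p[0]-p[1]*(t[:,1]+.12)),t[:,2]-p[2]-p[3]*(t[:,1]+.12))-.02
        print(nm,'tube at y=-.12: x,dx/dy,z,dz/dy',least_squares(f,[.54,.06,.08,0],loss='soft_l1',f_scale=.002).x,len(t),'tail',np.percentile(t[:,1],99.5))
        h=P[ok&br&(P[:,1]<-.25)&(P[:,1]>-.36)&(P[:,2]>.07)&(P[:,2]<.125)]; dm=h[h[:,2]>.1]
        print(nm,'front y',np.percentile(h[:,1],.5),'dome x',np.percentile(dm[:,0],[1,99]),'dome z',np.percentile(dm[:,2],[50,95]),len(h),len(dm))
        k=P[ok&(C.max(1)<75)&(P[:,1]<-.12)&(P[:,1]>-.36)&(P[:,2]>.115)&(P[:,2]<.23)]
        if len(k)>6: print('knob',least_squares(lambda c:np.linalg.norm(k-c,axis=1)-.012,k.mean(0),loss='soft_l1',f_scale=.002).x,len(k),k.max(0),k.min(0))
E
python3 - <<'E'
from h import *
seat('15'); plan([.5285,-.2935,.175],-.066)
b=load('side15')['frame'][120:240,240:360,::-1];a=load('top15')['frame'][150:270,260:380,::-1]
f=lambda i:cv2.resize(np.ascontiguousarray(i),(400,400),interpolation=cv2.INTER_CUBIC)
cv2.imwrite('pics/c15.png',np.hstack([f(a),f(b)]))
E
```

```text
top tube at y=-.12: x,dx/dy,z,dz/dy [ 0.5397  0.0691  0.0808 -0.0041] 542 tail -0.07628281816046917
top front y -0.3236928435069347 dome x [0.4983 0.5614] dome z [0.1086 0.1144] 373 283
knob [ 0.5204 -0.2883  0.1862] 15 [ 0.5258 -0.2703  0.204 ] [ 0.515  -0.2972  0.1273]
side tube at y=-.12: x,dx/dy,z,dz/dy [0.5366 0.0567 0.0798 0.0048] 242 tail -0.07650764742554693
side front y -0.29688236485809577 dome x [0.4967 0.5599] dome z [0.1045 0.1104] 61 21
knob [ 0.5212 -0.2829  0.186 ] 59 [ 0.5504 -0.2216  0.2093] [ 0.5091 -0.2983  0.1162]
t 22.4333 pos [ 0.544  -0.0299  0.2421] F [ 0.1548 -0.3047 -0.5014] T [-0.0138 -0.0543 -0.0191] w 0.08557673670427586
shift [  66.  -264.3    3.3]
turn [-0.0041 -0.004  -0.004 ] j7 -0.027988657671960546
```

View pics/c15.png

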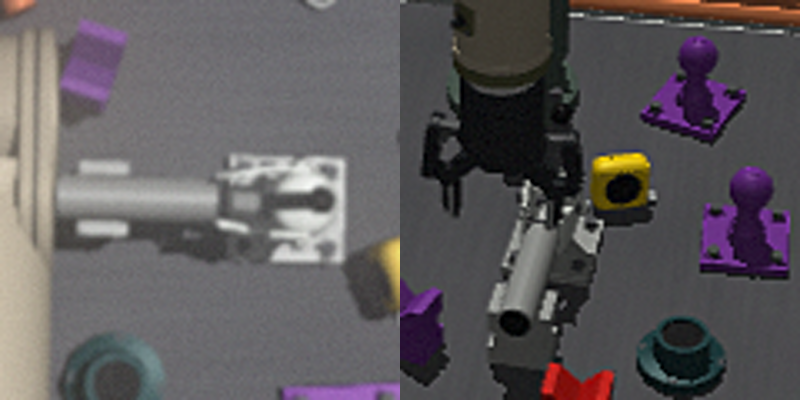

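The coupler is home: the tube is level at z 0.080 in the groove, and the head front at y -0.324 matches the ball. Next I push the handle over from the front with closed fingers.

Emit:
{"op": "move_arm", "data": {
  "increments": [
    [-1, 0, -35, 0, 0, 0, 0],
    [-1, 0, -70, 0, 0, 0, 0],
    [-1, 0, -105, 0, 0, 0, 0],
    [-1, 0, -140, 0, 0, 0, 0],
    [-1, 0, -175, 0, 0, 0, 0],
    [-1, 0, -210, -1, 0, 0, 0],
    [-1, 0, -245, -1, 0, 0, 0],
    [-1, 0, -280, -1, 0, 0, 0],
    [-1, 0, -298, -1, 0, 0, 0],
    [-1, 0, -298, -1, 0, 0, 0]
  ]
}}

```text
clock: 23.27
ee_pos: [0.5191, -0.3337, 0.241]
ee_rot: [0.063, 1.575, -0.061]
wrist_force: [-0.8, -0.2, -0.8]
grip_width: -0.0001
```

```bash
python3 - <<'E'
from h import *
plan([.522,-.327,.187],-.066)
for a in np.arange(1.5,0.19,-.1):
    p=np.radians(17.6)+a; x=.032+.103*np.cos(p); z=.094+.103*np.sin(p); print(round(a,2),'tcp y',(-.2935+x-.023).round(3),'knob z',z.round(3),'bar top z at finger',(.094+max(0,(x-.034-.032))*np.tan(p)+.005 if p<1.5 else 0))
E
```

```text
t 23.2667 pos [ 0.5191 -0.3337  0.241 ] F [-0.8436 -0.206  -0.8126] T [-0.0157  0.0437 -0.0209] w -8.650509416494188e-05
shift [54.   6.8  2.7]
turn [-0.0128 -0.0049 -0.0009] j7 0.5919355754180595
1.5 tcp y -0.309 knob z 0.194 bar top z at finger 0
1.4 tcp y -0.299 knob z 0.196 bar top z at finger 0
1.3 tcp y -0.288 knob z 0.197 bar top z at finger 0
1.2 tcp y -0.278 knob z 0.197 bar top z at finger 0
1.1 tcp y -0.268 knob z 0.196 bar top z at finger 0.099
1.0 tcp y -0.258 knob z 0.193 bar top z at finger 0.099
0.9 tcp y -0.248 knob z 0.19 bar top z at finger 0.10591862395541406
0.8 tcp y -0.238 knob z 0.186 bar top z at finger 0.12312237759558867
0.7 tcp y -0.229 knob z 0.181 bar top z at finger 0.1322714089142653
0.6 tcp y -0.221 knob z 0.175 bar top z at finger 0.13665740595452464
0.5 tcp y -0.213 knob z 0.168 bar top z at finger 0.13788662000309646
0.4 tcp y -0.206 knob z 0.161 bar top z at finger 0.13686063586372982
0.3 tcp y -0.2 knob z 0.153 bar top z at finger 0.13414616351548975
0.2 tcp y -0.194 knob z 0.144 bar top z at finger 0.13013595093385785
```

Emit:
{"op": "move_arm", "data": {
  "increments": [
    [-1, 30, 0, 2, -0.01, -0.005, 0],
    [-1, 61, 0, 2, -0.01, -0.005, 0],
    [-1, 61, 0, 2, -0.01, -0.005, 0],
    [-1, 61, 5, 2, -0.01, -0.005, 0],
    [-1, 61, 12, 2, -0.01, -0.005, 0],
    [-1, 61, 20, 2, -0.01, -0.005, 0],
    [-1, 61, 28, 2, -0.01, -0.005, 0],
    [-1, 61, 36, 2, -0.01, -0.005, 0],
    [-1, 61, 44, 3, -0.01, -0.005, 0],
    [-1, 61, 52, 3, -0.01, -0.005, 0]
  ]
}}

```text
clock: 24.1
ee_pos: [0.5263, -0.2809, 0.1805]
ee_rot: [0.054, 1.569, -0.053]
wrist_force: [1.0, -2.1, 1.8]
grip_width: 0.0001
```

Emit:
{"op": "move_arm", "data": {
  "increments": [
    [-1, 0, 8, 0, 0, 0, 0],
    [-1, 0, 16, 0, 0, 0, 0],
    [-1, 0, 24, 0, 0, 0, 0],
    [-1, 0, 32, 0, 0, 0, 0],
    [-1, 0, 40, 0, 0, 0, 0],
    [-1, 2, 48, 0, 0, 0, 0],
    [-1, 5, 56, 0, 0, 0, 0],
    [-1, 9, 64, 0, 0, 0, 0],
    [-1, 14, 72, 0, 0, 0, 0],
    [-1, 18, 78, 0, 0, 0, 0]
  ]
}}

```text
clock: 24.93
ee_pos: [0.5317, -0.2017, 0.1619]
ee_rot: [0.054, 1.569, -0.052]
wrist_force: [1.3, -0.1, 0.4]
grip_width: -0.0003
```

```bash
python3 - <<'E'
from h import *
plan([.537,-.165,.137],-.066)
seat('16')
E
```

```text
t 24.9333 pos [ 0.5317 -0.2017  0.1619] F [ 1.2587 -0.1224  0.3928] T [-0.2823 -0.0208  0.0004] w -0.00030920519598338306
shift [24.9 37.   2.8]
turn [-0.0014  0.0006 -0.0014] j7 0.3656122734177984
top tube at y=-.12: x,dx/dy,z,dz/dy [ 0.5394  0.0689  0.0806 -0.0048] 378 tail -0.07630026017709435
top front y -0.32397493145242223 dome x [0.5041 0.529 ] dome z [0.1073 0.1109] 16 16
side tube at y=-.12: x,dx/dy,z,dz/dy [ 0.5359  0.0751  0.0804 -0.0049] 75 tail -0.07615667938958869
side front y -0.3173685900755283 dome x [0.496  0.5601] dome z [0.1075 0.1129] 136 96
knob [ 0.5318 -0.1903  0.2008] 242 [ 0.5817 -0.1655  0.2297] [ 0.488  -0.2314  0.1168]
```

Emit:
{"op": "move_arm", "data": {
  "increments": [
    [-1, -10, -4, 0, 0, 0, 0],
    [-1, -25, -4, 0, 0, 0, 0],
    [-1, -25, 10, 1, 0, 0, 0],
    [-1, -25, 30, 2, 0, 0, 0],
    [-1, -20, 30, 2, 0, 0, 0],
    [-1, -8, 31, 2, 0, 0, 0],
    [-1, 2, 33, 2, 0, 0, 0],
    [-1, 10, 35, 2, 0, 0, 0],
    [-1, 17, 36, 2, 0, 0, 0],
    [-1, 22, 37, 2, 0, 0, 0]
  ]
}}

```text
clock: 25.87
ee_pos: [0.5379, -0.1598, 0.1402]
ee_rot: [0.056, 1.568, -0.043]
wrist_force: [-1.5, 23.0, 26.4]
grip_width: -0.0
```

```bash
python3 - <<'E'
from h import *
plan([.537,-.165,.137],-.066)
E
```

```text
t 25.8667 pos [ 0.5379 -0.1598  0.1402] F [-1.5428 23.0304 26.4304] T [ 5.0162  0.4225 -0.0846] w -5.681993492974562e-06
shift [ 3.2 -5.3 -0.6]
turn [ 0.0028  0.0016 -0.0088] j7 0.30181520283791485
```

Emit:
{"op": "move_arm", "data": {
  "increments": [
    [-1, -10, 0, 0, 0, 0, 0],
    [-1, -25, 0, 0, 0, 0, 0],
    [-1, -25, -8, 0, 0, 0, 0],
    [-1, -25, -15, 0, 0, 0, 0],
    [-1, -25, -15, 0, 0, 0, 0],
    [-1, -18, -15, 0, 0, 0, 0],
    [-1, -10, -15, 0, 0, 0, 0],
    [-1, -4, -14, 0, 0, 0, 0],
    [-1, 0, -13, 0, 0, 0, 0],
    [-1, 3, -12, 0, 0, 0, 0]
  ]
}}

```text
clock: 26.7
ee_pos: [0.5376, -0.17, 0.1367]
ee_rot: [0.057, 1.569, -0.04]
wrist_force: [-2.2, 6.5, 13.6]
grip_width: -0.0002
```

```bash
python3 - <<'E'
from h import *
plan([.537,-.168,.137],-.066)
E
```

```text
t 26.7 pos [ 0.5376 -0.17    0.1367] F [-2.1745  6.5169 13.648 ] T [ 1.4488  0.6832 -0.0222] w -0.00015464967496071983
shift [-0.2  1.9 -0.7]
turn [ 0.0043  0.0013 -0.0108] j7 0.3293107220018194
```

Emit:
{"op": "move_arm", "data": {
  "increments": [
    [-1, 2, 1, 0, 0, 0, 0],
    [-1, 2, 1, 0, 0, 0, 0],
    [-1, 2, 1, 0, 0, 0, 0],
    [-1, 2, 1, 0, 0, 0, 0],
    [-1, -2, 0, 0, 0, 0, 0],
    [-1, -10, 0, 0, 0, 0, 0],
    [-1, -30, 0, 0, 0, 0, 0],
    [-1, -60, 0, 0, 0, 0, 0],
    [-1, -90, 20, 0, 0, 0, 0],
    [-1, -110, 50, 0, 0, 0, 0]
  ]
}}

```text
clock: 27.53
ee_pos: [0.5402, -0.1239, 0.2498]
ee_rot: [0.06, 1.567, -0.046]
wrist_force: [1.2, 0.1, -0.1]
grip_width: 0.0003
```

Emit:
{"op": "move_arm", "data": {
  "increments": [
    [-1, -20, 35, 0, 0, 0, 0],
    [-1, -40, 70, 0, 0, 0, 0],
    [-1, -40, 105, 0, 0, 0, 0],
    [-1, -40, 140, 0, 0, 0, 0],
    [-1, -40, 175, 0, 0, 0, 0],
    [-1, -40, 200, 0, 0, 0, 0],
    [-1, -40, 200, 0, 0, 0, 0],
    [-1, -40, 200, 0, 0, 0, 0],
    [-1, -40, 200, 0, 0, 0, 0],
    [-1, -40, 200, 0, 0, 0, 0]
  ]
}}

```text
clock: 28.37
ee_pos: [0.5535, 0.0739, 0.2916]
ee_rot: [0.061, 1.567, -0.047]
wrist_force: [1.2, -0.3, 0.6]
grip_width: -0.0002
```

```bash
python3 - <<'E'
from h import *
plan([.537,-.168,.137],-.066)
seat('17')
for (P,C),nm in zip(clouds('17'),('top','side')):
    k=P[np.isfinite(P[:,0])&(abs(P[:,0]-.537)<.02)&(abs(P[:,1]+.165)<.025)&(P[:,2]>.108)&(P[:,2]<.16)&(C.max(1)<75)]
    print(nm,len(k)); 
    if len(k)>6: print('knob',least_squares(lambda c:np.linalg.norm(k-c,axis=1)-.012,k.mean(0),loss='soft_l1',f_scale=.002).x,k.max(0))
b=load('side17')['frame'][130:230,250:350,::-1];a=load('top17')['frame'][150:250,270:370,::-1]
f=lambda i:cv2.resize(np.ascontiguousarray(i),(400,400),interpolation=cv2.INTER_CUBIC)
cv2.imwrite('pics/c17.png',np.hstack([f(a),f(b)]))
E
```

```text
t 28.3667 pos [0.5535 0.0739 0.2916] F [ 1.2332 -0.2691  0.5905] T [-0.0286 -0.0607  0.0225] w -0.00015448420504210778
shift [ 152.4 -243.8   -0.3]
turn [-0.0032  0.0032 -0.009 ] j7 -0.21834663890410397
top tube at y=-.12: x,dx/dy,z,dz/dy [0.5397 0.0631 0.0809 0.    ] 460 tail -0.07615578817702522
top front y -0.32357056520994604 dome x [0.4982 0.5611] dome z [0.1085 0.114 ] 480 410
knob [ 0.5347 -0.1666  0.1274] 36 [ 0.541  -0.1571  0.1424] [ 0.5233 -0.1743  0.1283]
side tube at y=-.12: x,dx/dy,z,dz/dy [0.537  0.0613 0.0803 0.0001] 178 tail -0.07752384271351219
side front y -0.3155315734679032 dome x [0.4958 0.5504] dome z [0.1077 0.1137] 155 124
knob [ 0.531  -0.1654  0.1273] 39 [ 0.5421 -0.1515  0.142 ] [ 0.5205 -0.1984  0.118 ]
top 36
knob [ 0.5347 -0.1666  0.1274] [ 0.541  -0.1571  0.1424]
side 38
knob [ 0.5311 -0.1651  0.1273] [ 0.5421 -0.1515  0.142 ]
```

View pics/c17.png

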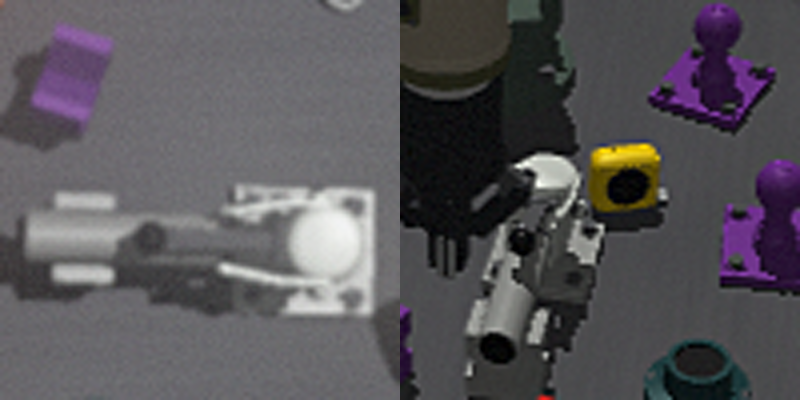

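```bash
python3 -c "
from h import *
print(ctrl.hand_in())"
```

```text
the job is handed in; nothing more can be done
None
```

The coupler is hitched on the tow ball with its handle pressed down. I handed the job in at about 28.5 s; no verdict is reported.

**How it went**
- **Raising the handle:** the first swing, pinching the knob, dragged the coupler about 65 mm along the bench and raised the handle only to about 0.85 rad. I finished it by pushing the knob with closed fingers, to about 1.5 rad.
- **Hitching:** I carried the coupler by the tube, lowered it onto the ball and pushed it home.
- **Locking:** I pushed the handle back over the tube and pressed it down with closed fingers. The first press landed off-centre on the knob (about 35 N in total), so I pressed again from a better spot.

**Last checks**
- **Tube and head:** the tube is level with its axis at z ≈ 0.080–0.081 m, in the groove. The head front is at y ≈ -0.324 m in the top view, which puts the socket within about 2 mm of the ball.
- **Handle:** the knob sits at z ≈ 0.127 m in the pictures, against 0.125 m for fully down, so the handle is at about 0.02 rad. Under 14 N of pressing the fingertip reached 0.137 m, which is the knob's top with the handle right down.
- **Clearance:** the gripper is clear of everything, and no bystander looked moved in the crops I viewed. I did not measure the bystanders.

**What disagreed**
- **Seating:** the first push down reached 68 N with the head about 6 mm off along the tube. I eased off, centred it and pushed again at about 48 N.
- **Roll:** with the handle up, the knob read about 7 mm sideways of the tube line. That suggests the coupler was rolled by about 0.06 rad, against the 0.2 rad limit.
- **Cameras:** the two cameras differ by up to about 4 mm sideways. The side view's head front (-0.316 m) also differs from the top view, and I relied on the top view.

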